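Snap the large socket onto the torque wrench

ROBOT

A 6-joint arm with a two-finger parallel gripper is mounted at the origin on a cart in front of the work surface, level with it; the furniture and walls round the work are solid. World frame = base frame: x ahead of the robot, y to its left, z up, the work surface at z = 0. Lengths are in m, angles in rad, forces in N, time in s.
With the tool pointing down it reaches from about 0.275 to 0.975 m from the base axis. Payload 8.4 kg.
Tool frame: the origin (TCP) lies midway between the tips of the shut fingers; the grasp point (between the pads) lies 19 mm behind it (arm.grip_point_offset is the distance from the TCP to the grasp point, in m); z points along the fingers, y is the line along which they close (so a half turn about z gives the same grasp; the last joint's range is limited). The gripper opens to 92 mm and grips with 3 to 60 N. Pads are 20 mm wide; open, the fingers measure 128 mm over their backs; the gripper's body (75 mm by 189 mm) begins 69 mm behind the grasp point.
Start: joints at [-1.215, 0.353, 1.633, -0, 1.155, -0.002], TCP at [0.219, -0.585, 0.215] pointing down, gripper open.
Joint ranges: [-2.63, 2.63], [-0.92, 2.1], [0.06, 2.66], [-1.3, 4.44], [0, 2.69], [-3.02, 3.02]. Speed limits (rad/s): [2.22, 2.22, 2.79, 3.14, 3.14, 3.14].

INTERFACE

Orientations are given as a rotation vector (axis times angle).
In Python, from bench import arm gives the robot as it stands.
- The arm moves only by the shell command python3 -m pendant 'ROWS' [FORCE]. ROWS is JSON, a list of rows, each a list of 3 entries, a list of its own where there are three numbers: the shift along the tool's x, y, z in m, then the turn about the tool's z in degrees, then the opening, from 0 (shut) to 1 (fully open). In form: [[[dx, dy, dz], roll, gripper], ...]. A call has 1 to 20 rows; each row shifts and turns the commanded pose from where the row before left it, along the tool's axes as they then stand; what a row does not reach is not made up. A row lasts 1/8 s, in which the tool goes at most 62.5 mm and 10.7 degrees, less where a joint would pass 70% of its speed; a pose out of reach is approached as far as the arm can. A call with a gripper value outside its range is refused whole. The fingers move at their own pace and stop on an object; FORCE is the grip in N (left out, the last holds). Time passes only in rows, so rows that do not move let the fingers close. It gives the time, the measured TCP pose, the force, the opening and the grip force at its end, in the units of the state.
- arm.sense(): the state, without advancing time (a new reading comes with each control period).
- arm.capture(name): name is "side" or "top"; returns a dict with "image" (420x560x3 uint8, red, green, blue), "range_z" (420x560 float32, m along the optical axis (not along the pixel's ray), 0 where there is no reading), "fx", "fy", "cx", "cy" (pixels), "origin" and "rotation" of the camera in the world. Camera axes: x right, y up, looking along -z (the intrinsics and any distortion apply to the point x, -y, -z); pixel columns grow to the right and rows downward; lengths in m; the calibration is good to about 2 mm. A picture is of the moment at which its call begins.
- arm.job_done(): hands the job in; it is judged then, once.
The state is a dict: "t": time; "q": joint angles; "qd": joint speeds; "tau": joint torques, N m; "ee_pos": TCP position; "ee_rot": TCP orientation; "ft_force": force on the tool from outside, world axes, zero at the start; "moment": the same for the moment, N m; "finger_gap": finger opening in m; "grasp_force": force on a finger pad.
Only numpy, scipy, OpenCV 4.12 (cv2) and the standard library are available. Lean on these libraries where they do the work, as an engineer would, in place of code of your own. Each camera call takes 0.05 s, during which the arm holds its last target. There are 200 camera calls.

TASK

The torque wrench lies in its rest with its square drive pointing up. Take the largest of the three steel sockets, turn it so that its flats line up with the drive, and push it straight down onto the square drive until the two spring balls click into the socket and the socket sits fully home on the wrench head; then let go. Leave the two smaller sockets where they stand.

Things in the scene. Friction and masses are not known exactly. Their poses are not given: they have to be found in the camera images.
- large_socket: Largest of three plain steel sockets, standing loose: 46 mm across, 72 mm tall, 0.2 to 0.35 kg, square hole below, hexagonal recess on top. Lower 32 mm round; above that four flats, 46 mm across, parallel to the sides of the hole: grip two opposite flats. Origin: centre of the underside (mouth of the hole), z up, x and y square to the flats.
- socket_mouth (a point): Mouth of the large socket's square hole, centre of its underside; axes as the socket. The hole is 26 mm square (a loose fit on the 20 mm drive) and 31 mm deep, widened to 32 mm at the mouth by a 3 mm chamfer. Each of its four sides has a ball dimple 12 mm above the mouth, so any quarter turn fits.
- medium_socket: Bystander: steel socket of the same shape, 36 mm across and 52 mm tall, standing upright. Origin: centre of its underside, z up. To be left alone.
- small_socket: Bystander: steel socket of the same shape, 34 mm across and 42 mm tall, standing upright. Origin: centre of its underside, z up. To be left alone.
- torque_wrench: Torque wrench, 0.32 m long, fixed in a low aluminium rest (60 x 330 mm): round steel head (54 mm wide, flat top 46 mm above the worktop), black grip at the far end. Origin: on the worktop under the middle of the drive; z up, handle along -y. Only the drive is higher than 46 mm. Between it and the sockets a fixed chiller box fills x > 0.56, y -0.20 to 0.10, to 0.36 high: pass in front of it.
- drive_foot (a point): Centre of the foot of the square drive, on the flat top of the wrench head, 46 mm above the worktop; z up, x and y square to the drive's sides. The drive is 20 mm wide, straight for 20 mm, then tapers to 8 mm wide at its tip, 28 mm above the head. A socket fully home has its underside here.
- drive_ball_1 (a joint): Spring ball in the drive's -x side, 12 mm above the head: 0 = out (5 mm proud), up to 0.006 m = pressed in. The socket's mouth meets the balls about 15 mm above home; from there a push of about 3 to 10 N on top of its weight is needed. The balls spring out into the dimples in the last few mm and draw the socket home.
- drive_ball_2 (a joint): The same spring ball in the opposite (+x) side of the drive: 0 = out, up to 0.006 m = pressed in.
Things that resemble listed ones, but are neither listed nor needed, are in the scene too. Leave any brown or pink look-alike of the large_socket alone.

How it is judged:
At the end, for the whole second after the job is handed in: The large socket is at rest, fully home on the square drive: its underside within 3 mm of the wrench head in height, within 6 mm of the drive's axis, upright within 0.1 rad, and both spring balls have come out into the dimples (each pressed in less than 1.5 mm) (z of socket_mouth in the frame of drive_foot between -0.003 and 0.003 m and horizontal distance between socket_mouth and drive_foot below 0.006 m and angle between large_socket's own z axis and vertical below 0.1 rad and linear speed of large_socket below 0.02 m/s and value of joint each of drive_ball_1, drive_ball_2 below 0.0015 m); the robot touches nothing.
It fails at once if the medium socket is moved more than 40 mm (distance of medium_socket from where it was at the start of the episode above 0.04 m).
It fails at once if the small socket is moved more than 40 mm (distance of small_socket from where it was at the start of the episode above 0.04 m).
It also fails if it takes over 42 s, if anything falls off the work surface, if the arm or the gripper's body presses on something with over 40 N, if the wrist force passes 120 N, or if a joint passes its speed limit or range.

## Working session

There is one attempt and no reset: what is moved stays moved. The work goes in short steps, Python scripts to look and compute and a shell command to move; the robot and the scene stay as the last step left them, time stands still between calls to the robot, and variables do not carry over. Pictures are saved under pics/ and viewed, at most 10 in all, crops included, and the job is handed in when it is done.

```bash
mkdir -p pics; cat > h.py <<'E'
import numpy as np, cv2, pickle
from bench import arm
def cap(n,f):
    c=arm.capture(n); pickle.dump(c,open(f'pics/{f}.pkl','wb'))
    cv2.imwrite(f'pics/{f}.png',c['image'][:,:,::-1]); return c
def load(f): return pickle.load(open(f'pics/{f}.pkl','rb'))
def world(c):
    v,u=np.mgrid[:420,:560]; d=c['range_z']
    p=np.stack([(u-c['cx'])/c['fx']*d,-(v-c['cy'])/c['fy']*d,-d],-1)
    w=p@np.array(c['rotation']).T+np.array(c['origin']); w[d==0]=np.nan; return w
E
python3 - <<'E'
from h import *
for n in('side','top'):
    c=cap(n,n+'0'); print(n,c['origin'],c['rotation'],[k for k in c],c['fx'],c['cx'],c['cy'])
a=cv2.imread('pics/side0.png');b=cv2.imread('pics/top0.png')
s=arm.sense();print(s['ee_pos'],s['ee_rot'],s['t'],s['ft_force'])
E
```

```text
side [-0.06750616 -0.87374564  0.51299032] [ 1.1381538  -0.32661305 -0.46561513] ['image', 'range_z', 'fx', 'fy', 'cx', 'cy', 'origin', 'rotation'] 436.0776914599408 275.62792147409897 207.53571210535668
top [0.33015518 0.05654263 1.16389759] [ 0.11124273 -0.1312524  -1.58674876] ['image', 'range_z', 'fx', 'fy', 'cx', 'cy', 'origin', 'rotation'] 407.6449732693111 274.7020278691642 207.25859788896474
[ 0.21871369 -0.58500576  0.21393752] [-3.09024631e+00 -5.58818552e-01  3.53679465e-04] 0.1 [-0.38758138  0.38094745 -0.34979697]
```

View pics/top0.png

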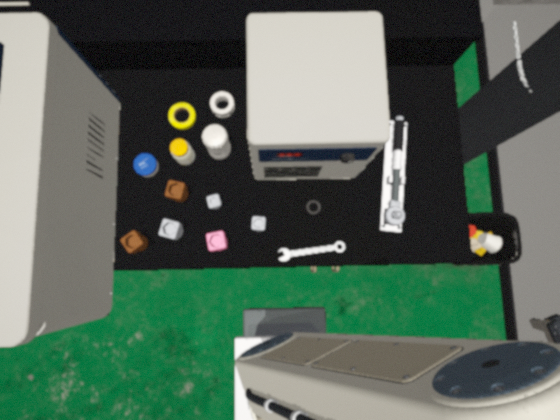

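View pics/side0.png

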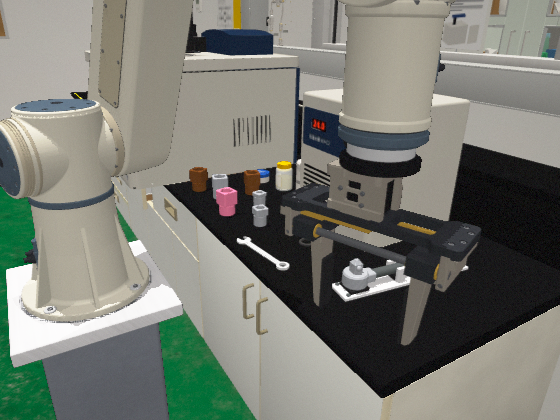

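```bash
sed -i 's/np.array(c\[.rotation.\]).T/cv2.Rodrigues(np.array(c["rotation"]))[0].T/' h.py
python3 - <<'E'
from h import *
c=load('top0');w=world(c)
for n,(u,v) in dict(large=(171,229),a=(214,201),b=(259,223),br1=(176,190),br2=(133,241),pink=(217,240),drive=(395,214)).items():
    p=w[v-16:v+17,u-16:u+17].reshape(-1,3); p=p[p[:,2]>0.02]; z=np.nanpercentile(p[:,2],90)
    q=p[p[:,2]>z-.008]; (cx,cy),wh,an=cv2.minAreaRect((q[:,:2]*1000).astype(np.float32))
    print(n,z.round(4),len(q),round(cx),round(cy),np.round(wh),round(an,1), q.mean(0).round(4))
x=c['image'][:,:,::-1]
A=cv2.resize(x[190:265,115:215],(800,600),interpolation=cv2.INTER_CUBIC)[:, :]
B=cv2.resize(x[185:235,365:425],(480,400),interpolation=cv2.INTER_CUBIC)
A=cv2.resize(A,(533,400));cv2.imwrite('pics/crop1.png',cv2.resize(np.hstack([A,B]),(800,316)))
E
```

```text
large 0.0728 180 447 327 [46. 46.] 74.9 [0.4473 0.327  0.0707]
a 0.0431 131 526 212 [34. 33.] 11.7 [0.5258 0.2123 0.0403]
b 0.0526 113 460 89 [36. 34.] 88.9 [0.4602 0.0876 0.0504]
br1 0.0725 174 554 314 [48. 46.] 76.0 [0.554  0.3132 0.0705]
br2 0.0728 185 414 426 [47. 46.] 34.8 [0.4145 0.4256 0.0708]
pink 0.0725 179 413 202 [46. 46.] 10.8 [0.4123 0.2014 0.0705]
drive 0.0651 71 475 -291 [28. 19.] 86.8 [ 0.4751 -0.2912  0.0665]
```

View pics/crop1.png

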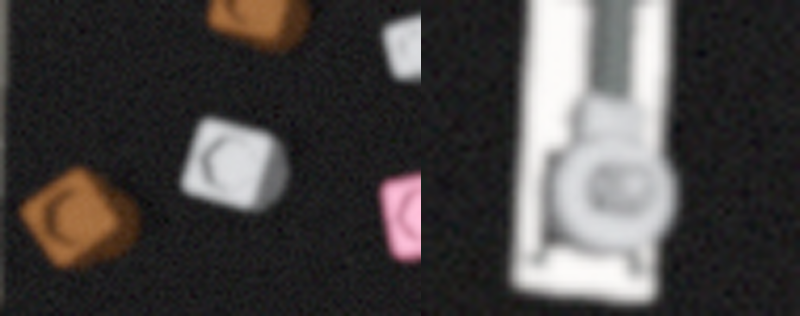

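```bash
cat >> h.py <<'E'
def to(x,y,z,s=None,roll=0):
    """tool-frame shift from the present pose (after a roll of `roll` deg in place) to world x,y,z"""
    s=s or arm.sense(); R=cv2.Rodrigues(np.array(s['ee_rot']))[0]@cv2.Rodrigues(np.array([0,0,np.radians(roll)]))[0]
    print('yaw of tool y',np.degrees(np.arctan2(R[1,1],R[0,1])).round(2),'shift',(R.T@(np.array([x,y,z])-s['ee_pos'])*1000).round(1),
      'pos',s['ee_pos'].round(4),'t',s['t'],'q',s['q'].round(2),'F',s['ft_force'].round(1),'gap',s['finger_gap'],s['grasp_force'])
E
python3 - <<'E'
from h import *
c=load('top0');w=world(c)
p=w[110:240,370:415].reshape(-1,3)
def rect(lo,hi,reg):
    q=p[(p[:,2]>lo)&(p[:,2]<hi)&reg]; print(lo,hi,len(q),cv2.minAreaRect((q[:,:2]*1000).astype(np.float32)),q.mean(0).round(4))
A=np.ones(len(p),bool); near=np.hypot(p[:,0]-.475,p[:,1]+.291)<.04
rect(.006,.1,A);rect(.04,.05,near);rect(.055,.09,near);rect(.069,.09,near)
d=w[60:235,0:120].reshape(-1,3); d=d[d[:,2]>.1]; print('cabinet ymin',np.nanmin(d[:,1]),d[:,2].max())
to(.219,-.585,.28,roll=-54.4);to(.36,0,.25,roll=-54.4)
E
python3 -m pendant '[[[0,0,-0.01],-9,1],[[0,0,-0.01],-9,1],[[0,0,-0.01],-9,1],[[0,0,-0.01],-9,1],[[0,0,0],-9,1],[[0,0,0],-9.4,1]]'
python3 -c "
from h import *
to(.36,0,.25);to(.447,.327,.2)"
```

```text
0.006 0.1 1819 ((607.6166381835938, -308.799560546875), (88.6484603881836, 356.61767578125), 88.3172836303711) [ 0.5865 -0.3029  0.03  ]
0.04 0.05 219 ((480.45831298828125, -294.21783447265625), (52.431514739990234, 62.35430145263672), 78.43950653076172) [ 0.4763 -0.2907  0.0442]
0.055 0.09 74 ((474.82275390625, -293.27239990234375), (31.794342041015625, 19.176136016845703), 86.83013153076172) [ 0.4748 -0.2914  0.066 ]
0.069 0.09 27 ((474.83062744140625, -292.34539794921875), (13.34880256652832, 14.61075496673584), 74.66429901123047) [ 0.4748 -0.2928  0.0714]
cabinet ymin 0.4887694193484819 0.41800279914491234
yaw of tool y -15.1 shift [  0.1   0.2 -66.1] pos [ 0.2187 -0.585   0.2139] t 0.1 q [-1.22  0.35  1.63 -0.    1.16 -0.  ] F [-0.4  0.4 -0.3] gap 0.09220788188683854 0.0
yaw of tool y -15.1 shift [601.6 -16.  -35.4] pos [ 0.2187 -0.585   0.2139] t 0.1 q [-1.22  0.35  1.63 -0.    1.16 -0.  ] F [-0.4  0.4 -0.3] gap 0.09220788188683854 0.0
t: 0.85
ee_pos: [0.2188, -0.5852, 0.2543]
ee_rot: [-2.489, -1.917, -0.0]
ft_force: [-0.3, 0.1, 0.3]
finger_gap: 0.0919
grasp_force: 0.0
yaw of tool y -14.8 shift [601.9 -12.9   4.6] pos [ 0.2188 -0.5852  0.2543] t 0.85 q [-1.22  0.32  1.59 -0.    1.23 -0.96] F [-0.3  0.1  0.3] gap 0.09194170825768073 0.0
yaw of tool y -14.8 shift [940.2 -12.3  54.7] pos [ 0.2188 -0.5852  0.2543] t 0.85 q [-1.22  0.32  1.59 -0.    1.23 -0.96] F [-0.3  0.1  0.3] gap 0.09194170825768073 0.0
```

```bash
python3 -m pendant '[[[0.04,0,0],0,1],[[0.04,0,0],0,1],[[0.04,0,0],0,1],[[0.04,0,0],0,1],[[0.04,0,0],0,1],[[0.04,-0.002,0],0,1],[[0.04,-0.002,0],0,1],[[0.04,-0.002,0],0,1],[[0.04,-0.002,0],0,1],[[0.04,-0.002,0],0,1],[[0.04,-0.002,0],0,1],[[0.04,0,0],0,1],[[0.04,0,0],0,1],[[0.04,0,0],0,1],[[0.04,0,0],0,1],[[0.04,0,0],0,1],[[0.04,0,0],0,1],[[0.04,0,0],0,1],[[0.04,0,0],0,1],[[0.04,0,0],0,1]]' >/dev/null
python3 -m pendant '[[[0.04,0,0.01],0,1],[[0.04,0,0.02],0,1],[[0.04,0,0.02],0,1],[[0.02,0,0],0,1],[[0,0,0],0,1],[[0,0,0],0,1]]'
python3 - <<'E'
from h import *
to(.447,.327,.037)
c=cap('side','side1');w=world(c)
x=c['image'][:,:,::-1];cv2.imwrite('pics/s1.png',cv2.resize(x[80:260,130:370],(800,600),interpolation=cv2.INTER_CUBIC))
E
```

```text
t: 4.1
ee_pos: [0.4521, 0.3243, 0.2053]
ee_rot: [2.494, 1.91, 0.0]
ft_force: [0.2, 0.4, -0.2]
finger_gap: 0.092
grasp_force: 0.0
yaw of tool y -15.12 shift [  1.2  -5.7 168.3] pos [0.4521 0.3243 0.2053] t 4.1 q [ 0.62  0.26  1.79 -0.    1.09  0.88] F [ 0.2  0.4 -0.2] gap 0.09198570507246692 0.0
```

View pics/s1.png

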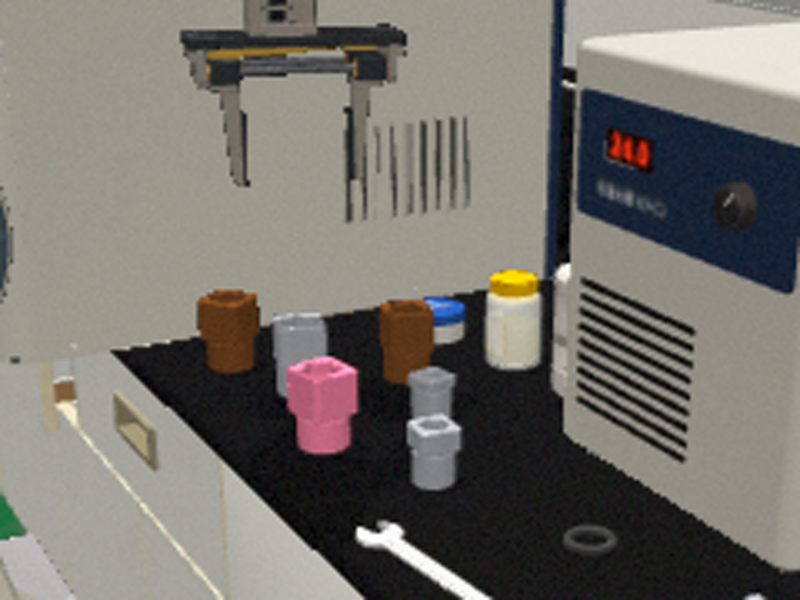

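The picture shows the open gripper squarely above the grey large socket (300,350). The brown (228,330) and (407,340) and the pink (322,400) look-alikes are clear of the fingers, and the two smaller grey ones are at (432,395) and (434,450).

```bash
python3 -m pendant '[[[0.001,-0.006,0.03],0,1],[[0,0,0.03],0,1],[[0,0,0.03],0,1],[[0,0,0.03],0,1],[[0,0,0.02],0,1],[[0,0,0.02],0,1],[[0,0,0.008],0,1],[[0,0,0],0,1],[[0,0,0],0,0],[[0,0,0],0,0],[[0,0,0],0,0],[[0,0,0],0,0],[[0,0,0],0,0],[[0,0,0],0,0],[[0,0,0],0,0],[[0,0,0],0,0]]' 50
python3 -c "
from h import *
to(.447,.327,.037)"
```

```text
t: 6.15
ee_pos: [0.4469, 0.3279, 0.0367]
ee_rot: [2.494, 1.91, 0.001]
ft_force: [2.2, 1.3, 1.9]
finger_gap: 0.0458
grasp_force: 50.0
yaw of tool y -15.1 shift [-0.9  0.3 -0.3] pos [0.4469 0.3279 0.0367] t 6.15 q [ 0.63  0.48  1.92 -0.    0.75  0.89] F [2.2 1.3 1.9] gap 0.04582841339793298 49.9795925617218
```

```bash
python3 -m pendant '[[[0,0,-0.02],0,0],[[0,0,-0.03],0,0],[[0,0,-0.03],0,0],[[0,0,-0.03],0,0],[[0,0,-0.03],0,0],[[0,0,-0.03],0,0],[[0,0,0],0,0],[[0,0,0],0,0]]'
python3 - <<'E'
from h import *
to(.35,0,.207,roll=-12);to(.475,-.291,.207,roll=-12)
c=load('top0');w=world(c)[112:236,375:412]; im=c['image'][112:236,375:412].min(2)
m=(im>225)&(w[...,2]<.03)
q=w[m]*1000; print(len(q),cv2.minAreaRect(q[:,:2].astype(np.float32)))
# edges per x slice -> line fits
for f in(np.min,np.max):
    xs=np.arange(450,720,12); P=[(x,f(q[abs(q[:,0]-x)<6,1])) for x in xs if (abs(q[:,0]-x)<6).sum()>2]
    P=np.array(P,np.float32); v=cv2.fitLine(P,cv2.DIST_HUBER,0,.01,.01).ravel(); print(np.degrees(np.arctan2(v[1],v[0])),v[2:])
h=(w[...,2]>.025)&(w[...,2]<.06)&(w[...,0]>.54); q=w[h][:,:2].astype(np.float32)*1000
v=cv2.fitLine(q,cv2.DIST_HUBER,0,.01,.01).ravel();print('handle',np.degrees(np.arctan2(v[1],v[0])),v[2:],len(q))
h=(w[...,2]>.042)&(w[...,0]<.515)&(abs(w[...,1]+.291)<.035); q=w[h][:,:2].astype(np.float32)*1000
print('head',len(q),cv2.minEnclosingCircle(q), q.min(0),q.max(0))
E
```

```text
t: 7.15
ee_pos: [0.4458, 0.3272, 0.2051]
ee_rot: [-2.494, -1.91, 0.003]
ft_force: [-0.2, -0.8, -2.7]
finger_gap: 0.0455
grasp_force: 50.0
yaw of tool y -3.1 shift [-331.9  -78.    -1.3] pos [0.4458 0.3272 0.2051] t 7.15 q [0.63 0.25 1.8  0.   1.09 0.89] F [-0.2 -0.8 -2.7] gap 0.045546450921911716 49.97737169265747
yaw of tool y -3.1 shift [-615.7   62.6   -1.2] pos [0.4458 0.3272 0.2051] t 7.15 q [0.63 0.25 1.8  0.   1.09 0.89] F [-0.2 -0.8 -2.7] gap 0.045546450921911716 49.97737169265747
599 ((599.226806640625, -308.9485778808594), (57.27057647705078, 323.8480529785156), 82.70420837402344)
-10.264685 [ 615.1742 -335.4645]
-6.976369 [ 574.8    -278.2451]
handle -6.489328 [ 652.0048  -311.53513] 760
head 242 ((477.9970397949219, -294.1442565917969), 28.909143447875977) [ 450.4696  -318.83075] [ 506.6277  -266.10425]
```

```bash
python3 -m pendant '[[[0,0,0],-4,0],[[0,0,0],-4,0],[[-0.0336,-0.0055,0],0,0],[[-0.0336,-0.0055,0],0,0],[[-0.0336,-0.0055,0],0,0],[[-0.0336,-0.0055,0],0,0],[[-0.0336,-0.0055,0],0,0],[[-0.0336,-0.0055,0],0,0],[[-0.0336,-0.0055,0],0,0],[[-0.0336,-0.0055,0],0,0],[[-0.0336,-0.0055,0],0,0],[[-0.0336,-0.0055,0],0,0],[[-0.0335,0.0084,0],0,0],[[-0.0335,0.0084,0],0,0],[[-0.0335,0.0084,0],0,0],[[-0.0335,0.0084,0],0,0],[[-0.0335,0.0084,0],0,0],[[-0.0335,0.0084,0],0,0],[[-0.0335,0.0084,0],0,0],[[0,0,0],0,0]]'
python3 - <<'E'
from h import *
to(.475,-.2925,.14)
c=cap('side','side2')
x=c['image'][:,:,::-1];cv2.imwrite('pics/s2.png',cv2.resize(x[160:310,280:480],(800,600),interpolation=cv2.INTER_CUBIC))
w=world(c)
q=w[np.isfinite(w[...,0])&(np.hypot(w[...,0]-.475,w[...,1]+.292)<.035)]
for lo,hi in((.043,.049),(.05,.065),(.07,.08)):
    m=q[(q[:,2]>lo)&(q[:,2]<hi)]*1000; print(lo,len(m),m.mean(0) if len(m) else 0, m[:,:2].min(0) if len(m) else 0,m[:,:2].max(0) if len(m) else 0, cv2.minAreaRect(m[:,:2].astype(np.float32)) if len(m)>3 else 0)
E
```

```text
t: 9.65
ee_pos: [0.3793, -0.24, 0.205]
ee_rot: [-2.355, -2.076, 0.001]
ft_force: [0.5, -0.1, -2.6]
finger_gap: 0.0455
grasp_force: 50.0
yaw of tool y -7.23 shift [-40.1 101.7  64.7] pos [ 0.3793 -0.24    0.205 ] t 9.65 q [-0.57  0.09  2.   -0.    1.06 -0.44] F [ 0.5 -0.1 -2.6] gap 0.04546636750045368 49.97710168361664
0.043 185 [ 469.93569895 -299.89721942   45.50468389] [ 449.59890359 -319.57607191] [ 499.46621068 -270.53599889] ((472.2517395019531, -296.9588928222656), (42.34426498413086, 49.91598892211914), 42.28365707397461)
0.05 84 [ 471.53807125 -299.0030045    57.9741683 ] [ 464.65985888 -309.21676823] [ 485.79570898 -281.86373976] ((471.1858825683594, -297.6702880859375), (16.310401916503906, 27.514501571655273), 38.98837661743164)
0.07 24 [ 474.93430041 -294.73578083   72.46656628] [ 467.67407452 -300.84944133] [ 482.01794579 -288.56644373] ((474.71478271484375, -294.8157958984375), (12.260527610778809, 14.099845886230469), 87.29744720458984)
```

View pics/s2.png

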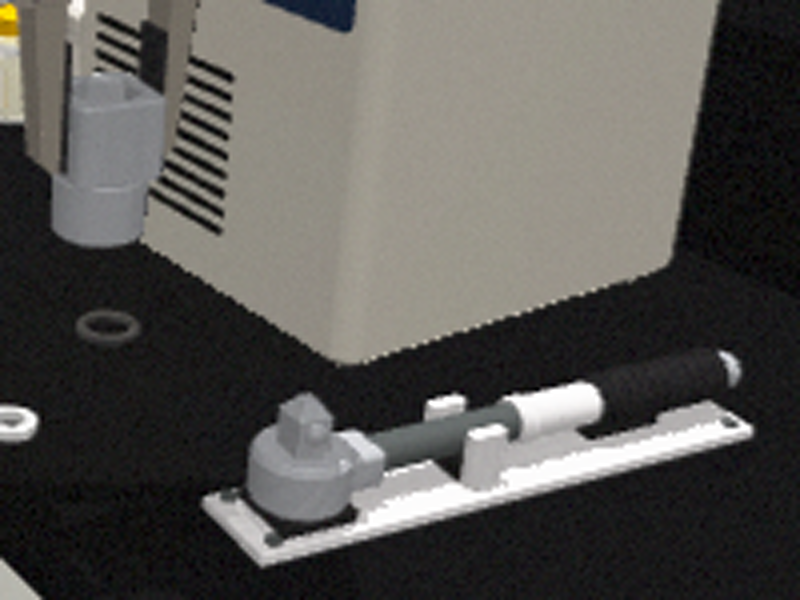

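The picture shows the socket held upright between the pads (110,160). The drive stands up clear at (305,425), and the handle leads away to (720,370).

```bash
python3 -m pendant '[[[-0.01,0.025,0],0,0],[[-0.01,0.025,0],0,0],[[-0.01,0.025,0],0,0],[[-0.01,0.0265,0],0,0],[[0,0,0.02],0,0],[[0,0,0.02],0,0],[[0,0,0.018],0,0],[[0,0,0.007],0,0],[[0,0,0],0,0],[[0,0,0],0,0]]'
python3 - <<'E'
from h import *
to(.475,-.293,.14)
c=cap('side','side3')
x=c['image'][:,:,::-1];cv2.imwrite('pics/s3.png',cv2.resize(x[190:310,290:450],(800,600),interpolation=cv2.INTER_CUBIC))
from scipy.optimize import least_squares
w=world(c); P=np.array(arm.sense()['ee_pos'])
q=w[np.isfinite(w[...,0])&(np.hypot(w[...,0]-P[0],w[...,1]-P[1])<.035)]
for n,lo,hi,r in(('socket',.106,.130,.023),('head',.02,.043,.027)):
    m=q[(q[:,2]>lo)&(q[:,2]<hi)]
    if n=='head': m=m[m[:,0]<.485]
    f=least_squares(lambda a:np.hypot(m[:,0]-a[0],m[:,1]-a[1])-a[2],[P[0],P[1],r],loss='soft_l1',f_scale=.001)
    g=least_squares(lambda a:np.hypot(m[:,0]-a[0],m[:,1]-a[1])-r,P[:2],loss='soft_l1',f_scale=.001)
    print(n,len(m),f.x.round(4),g.x.round(4),m[:,2].min())
E
```

```text
t: 10.95
ee_pos: [0.4761, -0.2912, 0.1422]
ee_rot: [2.354, 2.079, 0.001]
ft_force: [0.7, -0.1, -2.1]
finger_gap: 0.0455
grasp_force: 50.0
yaw of tool y -7.1 shift [-1.9 -0.9  2.2] pos [ 0.4761 -0.2912  0.1422] t 10.95 q [-0.55  0.33  1.85  0.    0.96 -0.43] F [ 0.7 -0.1 -2.1] gap 0.045502769074517946 49.97750759124756
socket 250 [ 0.4773 -0.2906  0.0228] [ 0.4775 -0.2904] 0.10607430716699462
head 244 [ 0.4772 -0.293   0.0265] [ 0.4776 -0.2927] 0.020010228647351136
```

View pics/s3.png

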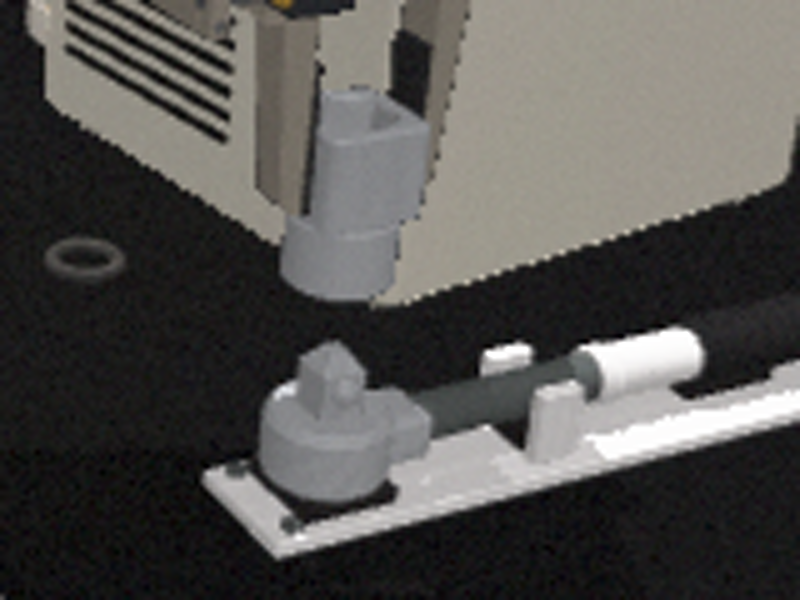

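The socket (340,245) hangs just above the drive (332,380). Its fit compared with the head gives a correction of about 2 mm along tool -x.

```bash
python3 -m pendant '[[[-0.0023,-0.0006,0.005],0,0],[[0,0,0.01],0,0],[[0,0,0.01],0,0],[[0,0,0.008],0,0],[[0,0,0.006],0,0],[[0,0,0],0,0],[[0,0,0],0,0]]'
python3 -c "
from h import *
to(.475,-.293,.083)"
```

```text
t: 11.88
ee_pos: [0.475, -0.2933, 0.1028]
ee_rot: [2.355, 2.079, 0.0]
ft_force: [-0.1, 0.8, -2.6]
finger_gap: 0.0463
grasp_force: 50.0
yaw of tool y -7.1 shift [ 0.3 -0.  19.8] pos [ 0.475  -0.2933  0.1028] t 11.875 q [-0.56  0.38  1.87  0.    0.88 -0.43] F [-0.1  0.8 -2.6] gap 0.0462515169947343 49.977373480796814
```

```bash
python3 -m pendant '[[[0,0,0.004],0,0],[[0,0,0.004],0,0],[[0,0,0.003],0,0],[[0,0,0],0,0],[[0,0,0],0,0]]'
python3 -m pendant '[[[0,0,0.003],0,0],[[0,0,0.003],0,0],[[0,0,0.002],0,0],[[0,0,0],0,0],[[0,0,0],0,0]]'
```

```text
t: 12.5
ee_pos: [0.4746, -0.2932, 0.0913]
ee_rot: [-2.354, -2.079, 0.0]
ft_force: [0.8, -1.2, -3.7]
finger_gap: 0.0459
grasp_force: 50.0
t: 13.12
ee_pos: [0.4748, -0.2933, 0.0836]
ee_rot: [2.355, 2.08, 0.0]
ft_force: [0.5, 0.3, -2.5]
finger_gap: 0.0456
grasp_force: 50.0
```

```bash
python3 -m pendant '[[[0,0,0.0015],0,0],[[0,0,0],0,0],[[0,0,0],0,0]]'
python3 - <<'E'
from h import *
c=cap('side','side4')
x=c['image'][:,:,::-1];cv2.imwrite('pics/s4.png',cv2.resize(x[190:310,290:450],(800,600),interpolation=cv2.INTER_CUBIC))
E
```

```text
t: 13.5
ee_pos: [0.475, -0.2934, 0.0827]
ee_rot: [2.354, 2.079, 0.0]
ft_force: [-1.4, 2.0, 6.0]
finger_gap: 0.046
grasp_force: 50.0
```

View pics/s4.png

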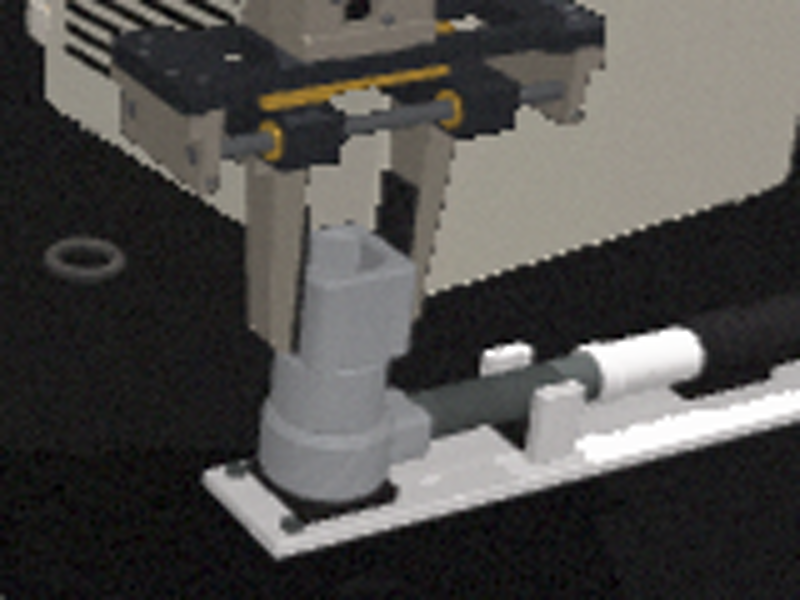

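The socket sits flush on the head (325,420), with contact force showing. I'll press slightly more, open and lift off.

```bash
python3 -m pendant '[[[0,0,0.001],0,0],[[0,0,0],0,0],[[0,0,0],0,0],[[0,0,0],0,1],[[0,0,0],0,1],[[0,0,0],0,1],[[0,0,0],0,1],[[0,0,0],0,1],[[0,0,0],0,1],[[0,0,-0.02],0,1],[[0,0,-0.03],0,1],[[0,0,-0.03],0,1],[[0,0,-0.03],0,1],[[0,0,-0.03],0,1],[[0,0,0],0,1],[[0,0,0],0,1]]'
python3 - <<'E'
from h import *
c=cap('side','side5')
x=c['image'][:,:,::-1];cv2.imwrite('pics/s5.png',cv2.resize(x[190:310,290:450],(800,600),interpolation=cv2.INTER_CUBIC))
w=world(c);q=w[np.isfinite(w[...,0])&(np.hypot(w[...,0]-.475,w[...,1]+.293)<.03)]
q=q[(q[:,2]>.09)&(q[:,2]<.15)];print('top z',np.percentile(q[:,2],[90,95,99]),'want .118')
E
```

```text
t: 15.55
ee_pos: [0.4744, -0.293, 0.2203]
ee_rot: [-2.354, -2.079, 0.0]
ft_force: [-1.1, 0.4, -0.4]
finger_gap: 0.092
grasp_force: 0.0
top z [0.11761773 0.11806064 0.1185541 ] want .118
```

View pics/s5.png

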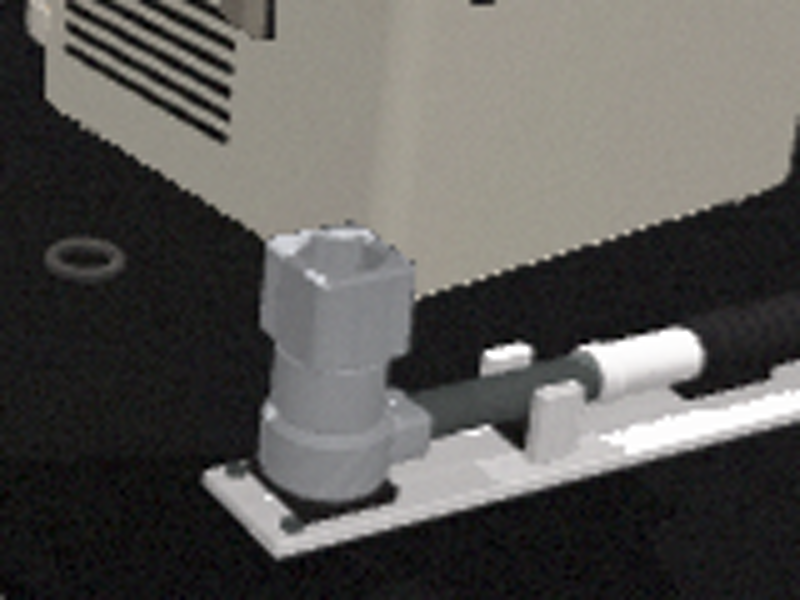

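The socket stands upright and flush on the head (335,360), its top is at 0.118 m as it should be, and the gripper is clear.

```bash
python3 -c "
from bench import arm
print(arm.job_done())"
```

```text
the job is handed in; nothing more can be done
None
```

The large socket is on the square drive and released, sitting flush and upright with its top at 0.118 m as expected when home; I handed the job in at about 15.6 s, and no pass/fail result or spring-ball reading came back.

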